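Draw the pivot pin out of its well with the sprung tongs

ROBOT

A 7-joint arm with a two-finger parallel gripper is mounted at the origin on the work surface. World frame = base frame: x ahead of the robot, y to its left, z up, the work surface at z = 0. Lengths are in m, angles in rad, forces in N, time in s.
With the tool pointing down it reaches from about 0.425 to 0.875 m from the base axis. Payload 4.7 kg.
Tool frame: the origin (TCP) lies midway between the tips of the shut fingers; the grasp point (between the pads) lies 19 mm behind it (r.pinch_z is the distance from the TCP to the grasp point, in m); z points along the fingers, y is the direction in which the jaws open and shut (so a half turn about z gives the same grasp; the last joint's range is limited). The gripper opens to 87 mm and grips with 3 to 60 N. Pads are 19 mm wide; open, the fingers measure 117 mm over their backs; the gripper's body (75 mm by 190 mm) begins 51 mm behind the grasp point.
Start: joints at [-1.163, 0.321, -0.07, 1.45, 0.023, 1.371, -0.057], TCP at [0.249, 0.6, 0.223] pointing down, gripper open.
Joint ranges: [-2.86, 2.86], [-0.3, 2.09], [-1.38, 1.24], [0.06, 2.45], [-1.56, 4.7], [0.09, 2.05], [-2.69, 2.69]. Speed limits (rad/s): [2.57, 2.57, 3.14, 3.14, 3.14, 3.14, 3.14].

INTERFACE

Orientations are given as a unit quaternion [x, y, z, w].
In Python, from workcell import state, get_image, get_calibration, r gives the robot as it stands.
- The arm moves only by the shell command python3 -m handwheel 'ROWS' [FORCE]. ROWS is JSON, a list of rows, each a list of 5 numbers: the opening, from 0 (shut) to 1 (fully open), then the shift along the world's x, y, z scaled (see below), then the turn about the world's z scaled (see below). In form: [[jaw, x, y, z, roll], ...]. A call has 1 to 12 rows; each row shifts and turns the commanded pose from where the row before left it; what a row does not reach is not made up. The controller multiplies each number of a shift by 0.1 m and each number of a turn by pi/4 rad. A row lasts 1/10 s, in which the tool goes at most 50 mm and 8.59 degrees, less where a joint would pass 70% of its speed; a pose out of reach is approached as far as the arm can. A call with a number of a shift or a turn outside -1 to 1 is refused whole. A call with a gripper value outside its range is refused whole. The fingers move at their own pace and stop on an object; FORCE is the grip in N (left out, the last holds). Time passes only in rows, so rows that do not move let the fingers close. It gives the time, the measured TCP pose, the force and the opening at its end, in the units of the state.
- state(): the state, without advancing time (a new reading comes with each control period).
- get_image(name): name is "scene" or "top" or "wrist"; returns the picture (384x512x3 uint8, blue, green, red); there is no depth.
- get_calibration(name): a dict with "K" (3x3 intrinsics, pixels), "R" (3x3) and "t" (3): a world point X has camera coordinates R X + t; the wrist camera has in their place "mount" (4x4, takes a point from camera to tool coordinates, whose origin is the TCP and whose axes are the flange's). Camera axes: x right, y down, z forward; pixel columns grow to the right and rows downward; lengths in m; the calibration is good to about 2 mm. A picture is of the moment at which its call begins: read the wrist's pose just before it. get_calibration takes no time and is no camera call.
- r.job_done(): hands the job in, once; it reports no verdict.
The state is a dict: "time": time; "joint_pos": joint angles; "qd": joint speeds; "joint_torque": joint torques, N m; "ee_pos": TCP position; "tcp_rot": TCP orientation; "force": force on the tool from outside, world axes, zero at the start; "ft_torque": the same for the moment, N m; "finger_gap": opening from 0.0 (shut) to 1.0 (fully open).
Only numpy, scipy, OpenCV 4.12 (cv2) and the standard library are available. Lean on these libraries where they do the work, as an engineer would, in place of code of your own. Each camera call takes 0.05 s, during which the arm holds its last target. There are 200 camera calls.

TASK

The sprung tongs stand in the deep well of the wooden block with their jaws either side of a small steel pivot pin. Squeeze the tongs shut on the pin, draw it straight up out of the well with them, and set both down in the square tray (not the round dish), leaving the tongs standing upright there, let go, with the pin on the tray's floor.

Things in the scene. Friction and masses are not known exactly. Their poses are not given: they have to be found in the camera images.
- tongs: sprung tongs, 130 mm tall, standing on their feet: two flat steel arms, 4 mm thick (y), 24 mm wide (x), 32 mm over the outer faces, a small bridge between their tops. Arms slide parallel along y: 3 N shuts them on the pin (20 mm over the outer faces); let go, they spring open. Squeeze along y at the dark ribs, 96-120 mm up. 200 g. Origin: between the feet, at their underside; z up
- pin: plain steel pivot pin, upright cylinder 12 mm in diameter, 24 mm tall, about 21 g, standing on the floor of the well between the feet of the tongs. Origin: centre of its underside, z along its axis
- well: fixed wooden block, 80 (x) by 90 (y) by 75 mm tall, on the turntable (top 24 mm above the table), with one well 30 (x) by 38 mm (y), 67 mm deep; the tongs stand in it, y along y, 3 mm to spare each side. Origin: centre of its underside. Bystanders, up to 140 mm above the table: a lower block with round holes and a pin vise, head, bell, spoon
- tray: fixed square aluminium tray on the table, 106 mm square outside, 22 mm tall, walls and floor 3 mm thick (inside 100 mm square), open and empty. The round dish of the same metal and similar size is a bystander. Origin: centre of its underside, x and y along its sides
Mind the look-alikes: they are no part of the job. What is shaped like the tongs but orange is not meant.

How it is judged:
By the outcome, as a careful person would: the job done as asked, in the order asked, and still so for the second after the job is handed in, with the robot touching nothing.
It also fails if it takes over 48 s, if anything falls off the work surface, if the arm or the gripper's body presses on something with over 40 N, if the wrist force passes 120 N, or if a joint passes its speed limit or range.

## Working session

There is one attempt and no reset: what is moved stays moved. The work goes in short steps, Python scripts to look and compute and a shell command to move; the robot and the scene stay as the last step left them, time stands still between calls to the robot, and variables do not carry over. Pictures are saved under pics/ and viewed, about 8 in all and at most 12, crops included, and the job is handed in when it is done.

```bash
mkdir -p pics; ls
python3 - <<'E'
from workcell import state,get_image,get_calibration,r
import cv2,numpy as np
s=state();print(s['time'],s['ee_pos'],s['tcp_rot'],s['finger_gap'],r.pinch_z)
a=get_image("scene");b=get_image("top")
cv2.imwrite("pics/scene.png",a);cv2.imwrite("pics/top.png",b)
cv2.imwrite("pics/both.png",cv2.resize(np.vstack([a,b]),None,fx=.78,fy=.78))
for n in("scene","top","wrist"):print(n,get_calibration(n))
E
```

```text
pics
0.0 [0.24924185 0.59970677 0.22142676] [ 1.95624046e-01  9.80678469e-01 -9.77123746e-04 -1.37091822e-04] 0.9969217919237096 0.0187
scene {'K': array([[393.7767152 ,   0.        , 250.25951822],
       [  0.        , 393.7767152 , 196.67994172],
       [  0.        ,   0.        ,   1.        ]]), 'R': array([[ 0.04654937,  0.99881038,  0.01452498],
       [ 0.68737518, -0.02147752, -0.7259849 ],
       [-0.72480929,  0.04377825, -0.68755723]]), 't': array([-0.1011562 , -0.31237195,  1.48399714])}
top {'K': array([[495.27133203,   0.        , 265.10771884],
       [  0.        , 495.27133203, 190.60235912],
       [  0.        ,   0.        ,   1.        ]]), 'R': array([[ 0.01562287, -0.99963488,  0.02204604],
       [-0.98428769, -0.01925393, -0.1755193 ],
       [ 0.17587969, -0.01895754, -0.98422911]]), 't': array([0.06901623, 0.52522569, 1.08820337])}
wrist {'K': array([[341.28535011,   0.        , 259.20346851],
       [  0.        , 341.28535011, 191.74922797],
       [  0.        ,   0.        ,   1.        ]]), 'mount': array([[ 3.80923644e-04, -9.67217908e-01, -2.53947578e-01,
         6.91786143e-02],
       [ 9.99999896e-01,  4.32433886e-04, -1.47015359e-04,
        -1.44412174e-04],
       [ 2.52011426e-04, -2.53947496e-01,  9.67217972e-01,
        -1.63737428e-01],
       [ 0.00000000e+00,  0.00000000e+00,  0.00000000e+00,
         1.00000000e+00]])}
```

View pics/scene.png

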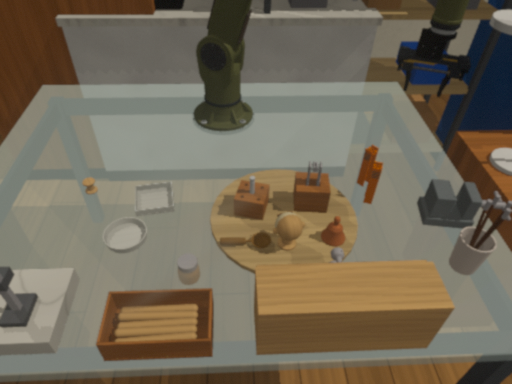

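View pics/top.png

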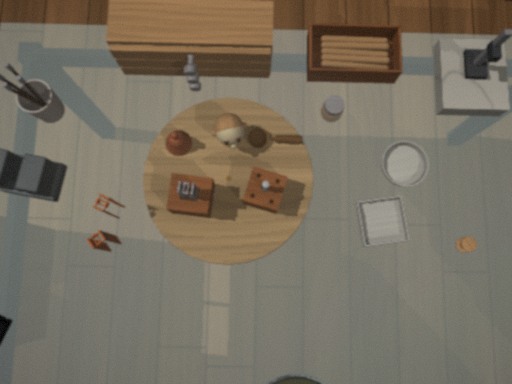

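The scene view shows the steel tongs in the left block at about (312,180), the orange look-alike at (370,175), the square tray at (154,198) and the round dish at (125,234). In the top view they are at: tongs (188,190), orange pieces (105,205)/(103,240), tray (383,221), dish (405,163). The steel tongs in the deep-well block and the square tray fit the description. I'll enlarge to confirm.

Run:
```python
import cv2,numpy as np
b=cv2.imread("pics/top.png");a=cv2.imread("pics/scene.png")
f=lambda im,x,y,w,h,W,H:cv2.resize(im[y:y+h,x:x+w],(W,H),interpolation=cv2.INTER_CUBIC)
t=f(b,160,165,64,56,400,350);u=f(b,350,186,64,56,400,350)
v=f(a,284,152,56,35,400,250);w=f(a,126,175,56,35,400,250)
cv2.imwrite("pics/c1.png",np.vstack([np.hstack([t,u]),np.hstack([v,w])]))
```

```text
(no output)
```

View pics/c1.png

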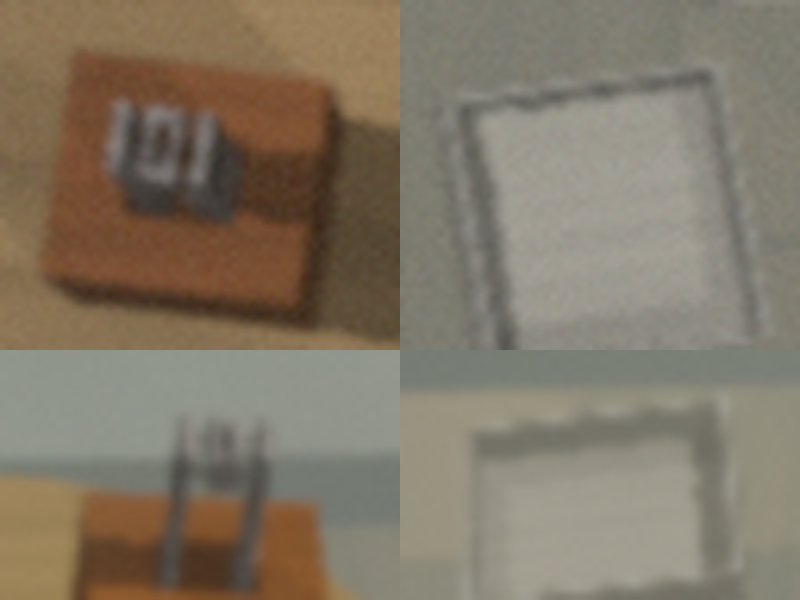

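The crop confirms steel tongs standing in the one-well block (top-left) and the square tray (right). Block top corners in the crop are (75,50), (330,88), (300,308) and (45,278); tongs' arm tops are near x=118 and x=208.

```bash
cat > h.py <<'E'
from workcell import get_calibration
import numpy as np
def cast(n,uv,z):
    c=get_calibration(n);K,R,t=c['K'],c['R'],c['t'];C=-R.T@t
    d=(R.T@np.linalg.inv(K)@np.c_[np.atleast_2d(uv),np.ones(len(np.atleast_2d(uv)))].T).T
    return C+d*((z-C[2])/d[:,2])[:,None]
def proj(n,X):
    c=get_calibration(n);p=c['K']@(c['R']@np.array(X)+c['t']);return p[:2]/p[2]
E
python3 - <<'E'
from h import *
import cv2
b=cv2.imread("pics/top.png")
blk=np.array([[75,50],[330,88],[300,308],[45,278]])/6.25+[160,165]-.4
P=cast("top",blk,.099);print("block",P.round(4),P.mean(0),np.linalg.norm(np.roll(P,-1,0)-P,axis=1).round(4))
for i,j in((0,1),(3,2)):d=P[i]-P[j];print("blk y dir deg",np.degrees(np.arctan2(-d[0],d[1])))
for i,j in((0,3),(1,2)):d=P[i]-P[j];print("blk x dir deg",np.degrees(np.arctan2(d[1],d[0])))
tg=np.array([[120,103],[112,180],[208,115],[200,185]])/6.25+[160,165]-.4
T=cast("top",tg,.162);print("tongs",T.round(4),T.mean(0))
tr=np.array([[359.5,201.5],[399,197.5],[407.5,240.5],[366.5,246]])
T=cast("top",tr,.022);print("tray",T.round(4),T.mean(0),np.linalg.norm(np.roll(T,-1,0)-T,axis=1))
s=cast("scene",np.array([[60+0,0]])*0+[[135.5,186],[170.5,183],[173,210],[136,213]],.022);print("tray scene",s.round(4),s.mean(0))
# scene: tongs tops of arms
s=cast("scene",np.array([[180,420],[265,420]])*[1/400*56,1/250*35]-[0,350*.14]+[284,152],.162);print("tongs scene",s)
E
```

```text
block [[0.5504 0.2842 0.099 ]
 [0.5386 0.1948 0.099 ]
 [0.461  0.2025 0.099 ]
 [0.4698 0.2906 0.099 ]] [0.50493876 0.24303103 0.099     ] [0.0902 0.078  0.0886 0.0808]
blk y dir deg -7.491728068078268
blk y dir deg -5.7003877765611515
blk x dir deg -4.538497418152049
blk x dir deg -5.646724426456374
tongs [[0.5195 0.2577 0.162 ]
 [0.4939 0.2591 0.162 ]
 [0.5161 0.2288 0.162 ]
 [0.4928 0.2304 0.162 ]] [0.50554891 0.24401755 0.162     ]
tray [[ 0.5066 -0.1434  0.022 ]
 [ 0.5179 -0.2367  0.022 ]
 [ 0.4175 -0.2532  0.022 ]
 [ 0.4032 -0.1577  0.022 ]] [ 0.46127705 -0.19774938  0.022     ] [0.09393607 0.10176019 0.09652824 0.10441144]
tray scene [[ 0.4243 -0.2544  0.022 ]
 [ 0.4141 -0.154   0.022 ]
 [ 0.5266 -0.136   0.022 ]
 [ 0.5349 -0.2351  0.022 ]] [ 0.47500574 -0.19485989  0.022     ]
tongs scene [[0.50133141 0.22829753 0.162     ]
 [0.50220486 0.25922488 0.162     ]]
```

```bash
python3 -m handwheel '[[0.8,0.285,-0.395,0,0.125],[0.8,0.285,-0.395,0,0.125],[0.8,0.285,-0.395,0,0.12],[0.8,0.285,-0.395,0,0],[0.8,0.285,-0.395,0,0],[0.8,0.285,-0.395,0,0],[0.8,0.285,-0.395,0,0],[0.8,0.285,-0.395,0,0],[0.8,0.285,-0.395,0,0],[0.8,0,0,0,0],[0.8,0,0,0,0]]'
cat >> h.py <<'E'
def wcam(s):
    from scipy.spatial.transform import Rotation as Ro
    c=get_calibration("wrist");T=np.eye(4);T[:3,:3]=Ro.from_quat(s['tcp_rot']).as_matrix();T[:3,3]=s['ee_pos'];return c['K'],T@c['mount']
def wcast(s,uv,z):
    K,M=wcam(s);uv=np.atleast_2d(uv);d=(M[:3,:3]@np.linalg.inv(K)@np.c_[uv,np.ones(len(uv))].T).T
    return M[:3,3]+d*((z-M[2,3])/d[:,2])[:,None]
E
python3 - <<'E'
from workcell import state,get_image
import cv2,pickle
s=state();im=get_image("wrist");pickle.dump(s,open("s1.pkl","wb"));cv2.imwrite("pics/w1.png",im);print(s['force'],s['finger_gap'],s['tcp_rot'])
E
```

```text
time: 1.2
ee_pos: [0.5064, 0.2432, 0.2222]
tcp_rot: [0.053, 0.999, -0.0, -0.0]
force: [-0.2, 0.9, -0.3]
finger_gap: 0.798
[-0.20456277  0.90265437 -0.26465221] 0.7976739738075489 [ 5.33932421e-02  9.98573491e-01 -8.78853514e-05 -3.70786070e-04]
```

View pics/w1.png

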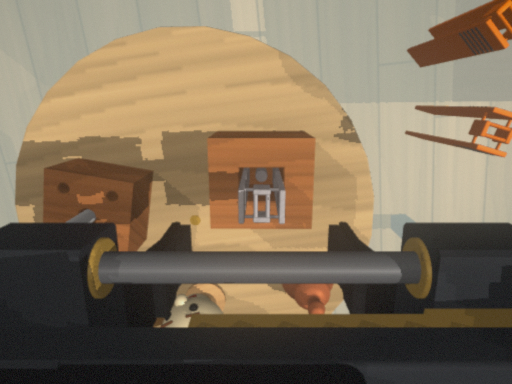

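The wrist view shows the block square to the gripper: top face about x 209–314, y 138–228, tong arm tops x 238–286, y ~190–222, pin at (262,175).

Run:
```python
from h import *
import pickle,cv2
s=pickle.load(open("s1.pkl","rb"));im=cv2.imread("pics/w1.png")
print(wcast(s,[[209,138],[313,138],[314,228],[210,228]],.099).round(4))
print(wcast(s,[[238,222],[286,221],[262,205]],.162).round(4))
cv2.imwrite("pics/w1c.png",cv2.resize(im[120:240,190:330],None,fx=5,fy=5,interpolation=cv2.INTER_CUBIC))
```

```text
[[0.4618 0.2056 0.099 ]
 [0.471  0.292  0.099 ]
 [0.5509 0.2875 0.099 ]
 [0.541  0.1951 0.099 ]]
[[0.516  0.2272 0.162 ]
 [0.5188 0.2604 0.162 ]
 [0.5055 0.2451 0.162 ]]
```

View pics/w1c.png

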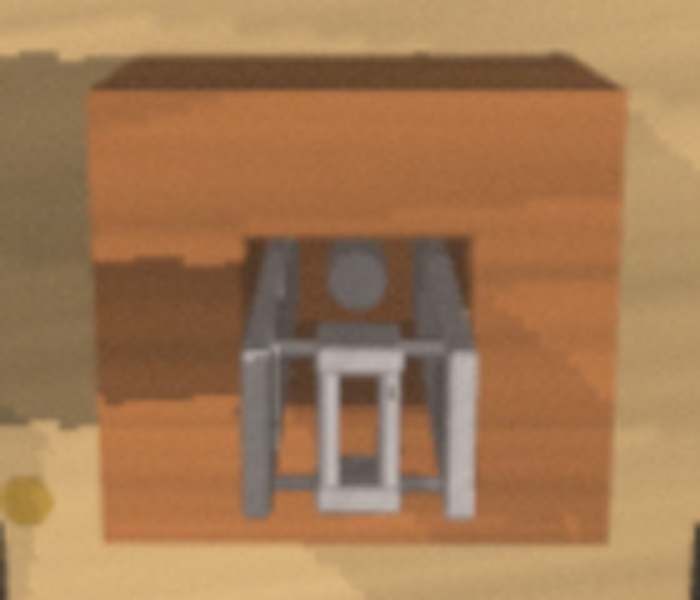

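Run:
```python
from h import *
import pickle
s=pickle.load(open("s1.pkl","rb"));g=lambda p:np.array(p)/5+[190,120]-.4
P=wcast(s,g([[88,90],[627,90],[608,543],[105,543]]),.099);print("blk",P.round(4),P.mean(0))
T=wcast(s,g([[243,350],[477,350],[475,517],[243,517]]),.162);print("tongs",T.round(4),T.mean(0))
w=wcast(s,g([[247,238],[473,238]]),.099);print("well near edge",w.round(4))
pn=wcast(s,g([[357,277]]),.056);print("pin",pn.round(4))
for Q in(P,T):
  d=Q[1]-Q[0]+Q[2]-Q[3];e=Q[3]-Q[0]+Q[2]-Q[1];print(np.degrees(np.arctan2(-d[0],d[1])),np.degrees(np.arctan2(e[1],e[0])),np.linalg.norm(d)/2,np.linalg.norm(e)/2)
q=s['tcp_rot'];print("tool yaw",np.degrees(2*np.arctan2(q[1],q[0]))-180)
```

```text
blk [[0.4613 0.2042 0.099 ]
 [0.4709 0.2937 0.099 ]
 [0.5508 0.285  0.099 ]
 [0.5412 0.1956 0.099 ]] [0.50605027 0.24462298 0.099     ]
tongs [[0.493  0.2302 0.162 ]
 [0.4963 0.2617 0.162 ]
 [0.5202 0.2593 0.162 ]
 [0.5167 0.2273 0.162 ]] [0.50654849 0.24462158 0.162     ]
well near edge [[0.489  0.2276 0.099 ]
 [0.4931 0.2659 0.099 ]]
pin [[0.5067 0.2448 0.056 ]]
-6.0942523803137085 -6.1463596151382 0.08995622760847802 0.08040053844161191
-6.09270847080213 -6.330159107777057 0.03197138615728621 0.023955726941649328
tool yaw -6.1213261385565545
```

```bash
python3 -m handwheel '[[0.8,0,0.014,-0.3,0],[0.8,0,0,-0.35,0],[0.8,0,0,-0.26,0],[0.8,0,0,-0.1,0],[0.8,0,0,0,0],[0.8,0,0,0,0]]' 20; python3 -m handwheel '[[0,0,0,0,0],[0,0,0,0,0],[0,0,0,0,0],[0,0,0,0,0],[0,0,0,0,0],[0,0,0,0,0],[0,0,0,0,0],[0,0,0,0,0]]' 20
```

```text
time: 1.85
ee_pos: [0.5063, 0.2473, 0.1228]
tcp_rot: [0.051, 0.999, 0.001, 0.001]
force: [0.6, -0.5, 0.4]
finger_gap: 0.805
time: 2.65
ee_pos: [0.506, 0.2462, 0.1216]
tcp_rot: [0.052, 0.999, 0.0, 0.0]
force: [-0.2, 0.2, 0.7]
finger_gap: 0.217
```

```bash
python3 -m handwheel '[[0,0,0,0.05,0],[0,0,0,0.1,0],[0,0,0,0.15,0],[0,0,0,0.15,0],[0,0,0,0.15,0],[0,0,0,0.15,0],[0,0,0,0.15,0],[0,0,0,0.15,0],[0,0,0,0.15,0],[0,0,0,0.15,0],[0,0,0,0,0],[0,0,0,0,0]]'
python3 - <<'E'
from workcell import state,get_image
import cv2,numpy as np
s=state();im=get_image("wrist");a=get_image("scene")
print(s['force'],s['finger_gap'])
cv2.imwrite("pics/w2.png",np.hstack([cv2.resize(im[110:250,180:340],(480,420),interpolation=cv2.INTER_CUBIC),cv2.resize(a[110:215,280:360],(320,420),interpolation=cv2.INTER_CUBIC)]))
E
```

```text
time: 3.85
ee_pos: [0.506, 0.2461, 0.2567]
tcp_rot: [0.052, 0.999, 0.0, 0.0]
force: [-0.4, 1.1, -3.1]
finger_gap: 0.216
[-0.42408787  1.07611933 -3.124189  ] 0.21580638339603192
```

View pics/w2.png

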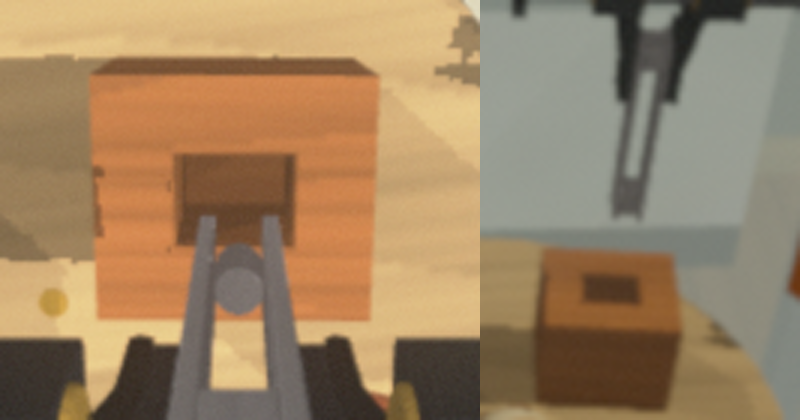

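The picture shows the pin (240,285) gripped between the jaws and the well empty. Carrying to the tray at clearance height.

```bash
python3 -m handwheel '[[0,-0.01,-0.13,0,0.03],[0,-0.03,-0.25,0,0.03],[0,-0.03,-0.3,0,0.03],[0,-0.03,-0.3,0,0.03],[0,-0.03,-0.3,0,0.03],[0,-0.03,-0.3,0,0.03],[0,-0.03,-0.3,0,0.03],[0,-0.03,-0.3,0,0.03],[0,-0.03,-0.3,0,0.03],[0,-0.03,-0.3,0,0.04],[0,-0.03,-0.3,0,0],[0,-0.03,-0.3,0,0]]' && python3 -m handwheel '[[0,-0.03,-0.3,0,0],[0,-0.03,-0.3,0,0],[0,-0.02,-0.25,0,0],[0,-0.01,-0.13,0,0],[0,0,-0.07,0,0],[0,0,0,0,0],[0,0,0,0,0],[0,0,0,0,0]]'
python3 - <<'E'
from workcell import state,get_image
import cv2,pickle
s=state();im=get_image("wrist");pickle.dump(s,open("s3.pkl","wb"));cv2.imwrite("pics/w3.png",im);print(s['force'],s['finger_gap'],s['tcp_rot'])
E
```

```text
time: 5.15
ee_pos: [0.4711, -0.093, 0.2558]
tcp_rot: [-0.07, 0.998, 0.0, -0.001]
force: [0.6, -0.2, -1.9]
finger_gap: 0.217
time: 5.95
ee_pos: [0.4632, -0.1956, 0.2564]
tcp_rot: [-0.071, 0.997, 0.0, -0.0]
force: [-0.9, 1.2, -1.5]
finger_gap: 0.22
[-0.90326859  1.17795674 -1.50625071] 0.22009269177352772 [-7.10639791e-02  9.97471707e-01  2.79918285e-04 -1.62063773e-04]
```

View pics/w3.png

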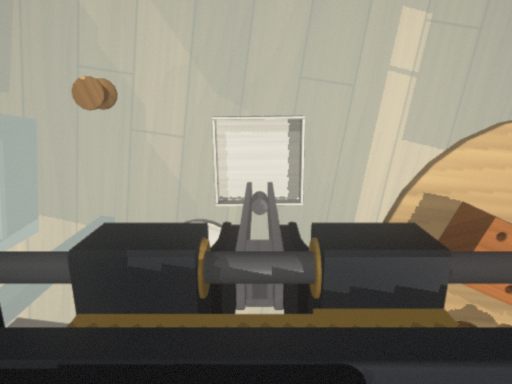

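The tray is seen square to the gripper: rim corners (212,116), (305,116), (303,206), (215,206); pin still in the jaws at (260,203).

Run:
```python
from h import *
import pickle
s=pickle.load(open("s3.pkl","rb"))
P=wcast(s,[[212,116],[305,116],[303,206],[215,206]],.022);print(P.round(4),P.mean(0),np.linalg.norm(np.roll(P,-1,0)-P,axis=1));print(s['ee_pos'],P.mean(0)-s['ee_pos'])
```

```text
[[ 0.4173 -0.2565  0.022 ]
 [ 0.4022 -0.1516  0.022 ]
 [ 0.5082 -0.1352  0.022 ]
 [ 0.5234 -0.2414  0.022 ]] [ 0.46276029 -0.19617274  0.022     ] [0.10598434 0.10721887 0.10729607 0.10719785]
[ 0.46316617 -0.19556162  0.25635561] [-0.00040588 -0.00061112 -0.23435561]
```

```bash
python3 -m handwheel '[[0,0,-0.005,-0.15,0],[0,0,0,-0.25,0],[0,0,0,-0.3,0],[0,0,0,-0.3,0],[0,0,0,-0.25,0],[0,0,0,-0.15,0],[0,0,0,-0.1,0],[0,0,0,-0.05,0],[0,0,0,0,0],[0,0,0,0,0],[0,0,0,0,0]]' && python3 -m handwheel '[[0,0,0,-0.02,0],[0,0,0,-0.02,0],[0,0,0,-0.01,0],[0,0,0,0,0],[0,0,0,0,0],[0,0,0,0,0]]'
```

```text
time: 7.1
ee_pos: [0.4637, -0.1975, 0.1025]
tcp_rot: [-0.07, 0.998, -0.0, 0.001]
force: [-0.8, -0.3, -1.7]
finger_gap: 0.211
time: 7.7
ee_pos: [0.463, -0.1974, 0.0966]
tcp_rot: [-0.07, 0.998, 0.0, 0.0]
force: [-0.1, -0.4, -1.5]
finger_gap: 0.215
```

```bash
python3 -m handwheel '[[0,0,0,-0.01,0],[0,0,0,-0.01,0],[0,0,0,0,0],[0,0,0,0,0],[0,0,0,0,0]]';python3 -m handwheel '[[0,0,0,-0.01,0],[0,0,0,0,0],[0,0,0,0,0],[0,0,0,0,0]]'; python3 -m handwheel '[[0,0,0,-0.01,0],[0,0,0,0,0],[0,0,0,0,0],[0,0,0,0,0]]'
```

```text
time: 8.2
ee_pos: [0.4629, -0.1973, 0.0946]
tcp_rot: [-0.07, 0.998, 0.0, -0.0]
force: [-0.1, 0.0, -2.2]
finger_gap: 0.222
time: 8.6
ee_pos: [0.463, -0.1974, 0.0936]
tcp_rot: [-0.07, 0.998, 0.0, 0.0]
force: [0.0, 0.5, -2.5]
finger_gap: 0.217
time: 9.0
ee_pos: [0.4631, -0.1974, 0.0926]
tcp_rot: [-0.07, 0.998, 0.0, 0.0]
force: [0.5, -0.2, -1.4]
finger_gap: 0.218
```

```bash
python3 -m handwheel '[[0,0,0,-0.005,0],[0,0,0,0,0],[0,0,0,0,0],[0,0,0,0,0]]';python3 -m handwheel '[[0,0,0,-0.005,0],[0,0,0,0,0],[0,0,0,0,0],[0,0,0,0,0]]'; python3 -m handwheel '[[0,0,0,-0.005,0],[0,0,0,0,0],[0,0,0,0,0],[0,0,0,0,0]]'
```

```text
time: 9.4
ee_pos: [0.4632, -0.1975, 0.0926]
tcp_rot: [-0.07, 0.998, 0.0, 0.0]
force: [-1.2, -0.1, 4.1]
finger_gap: 0.222
time: 9.8
ee_pos: [0.4634, -0.1975, 0.0926]
tcp_rot: [-0.07, 0.998, 0.0, 0.0]
force: [-2.0, 1.7, 10.2]
finger_gap: 0.219
time: 10.2
ee_pos: [0.4636, -0.1976, 0.0926]
tcp_rot: [-0.07, 0.998, 0.0, 0.001]
force: [-2.9, 0.3, 11.7]
finger_gap: 0.215
```

Contact at the expected height (TCP 0.0926). I'll relieve the pressure, then open gently and look before rising.

```bash
python3 -m handwheel '[[0,0,0,0.012,0],[0,0,0,0,0],[0,0,0,0,0]]'; python3 -m handwheel '[[0.25,0,0,0,0],[0.28,0,0,0,0],[0.31,0,0,0,0],[0.34,0,0,0,0],[0.37,0,0,0,0],[0.4,0,0,0,0],[0.45,0,0,0,0],[0.55,0,0,0,0],[0.65,0,0,0,0],[0.7,0,0,0,0],[0.7,0,0,0,0]]'
python3 - <<'E'
from workcell import state,get_image
import cv2
im=get_image("wrist");cv2.imwrite("pics/w4.png",im);print(state()['force'],state()['finger_gap'])
E
```

```text
time: 10.5
ee_pos: [0.4633, -0.1974, 0.0926]
tcp_rot: [-0.07, 0.998, -0.0, 0.0]
force: [-0.8, 0.1, 5.5]
finger_gap: 0.217
time: 11.6
ee_pos: [0.4629, -0.1972, 0.0923]
tcp_rot: [-0.07, 0.998, 0.0, -0.0]
force: [0.7, -0.6, 0.6]
finger_gap: 0.671
[0.13092686 0.18520058 0.23201524] 0.6853070151226571
```

View pics/w4.png

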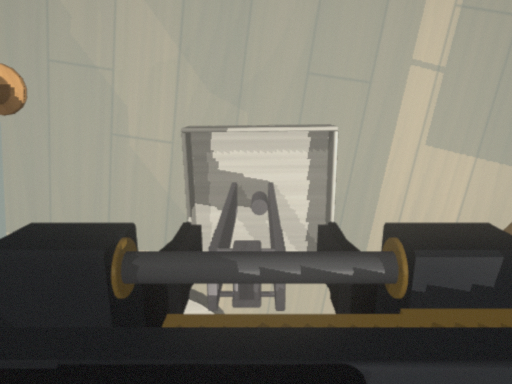

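Tongs stand open and upright, with the pin on the floor between the feet at (259,203); the fingers are clear. Rising straight up.

```bash
python3 -m handwheel '[[0.8,0,0,0,0],[0.8,0,0,0,0],[0.8,0,0,0.1,0],[0.8,0,0,0.2,0],[0.8,0,0,0.3,0],[0.8,0,0,0.3,0],[0.8,0,0,0.3,0],[0.8,0,0,0.2,0],[0.8,0,0,0,0],[0.8,0,0,0,0]]'
python3 - <<'E'
from workcell import state,get_image
import cv2,numpy as np
im=get_image("wrist");a=get_image("scene");s=state();print(s['force'],s['finger_gap'])
cv2.imwrite("pics/w5.png",np.hstack([cv2.resize(im[90:270,160:360],(440,396),interpolation=cv2.INTER_CUBIC),cv2.resize(a[130:240,100:200],(360,396),interpolation=cv2.INTER_CUBIC)]))
E
```

```text
time: 12.65
ee_pos: [0.4629, -0.1974, 0.2326]
tcp_rot: [-0.07, 0.998, 0.0, 0.0]
force: [-0.0, 1.4, 0.4]
finger_gap: 0.797
[-0.6894759  -0.23092013  0.07449239] 0.8000294078169915
```

View pics/w5.png

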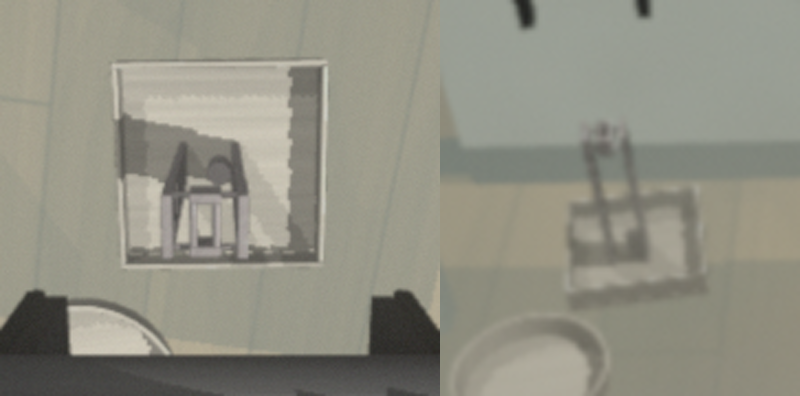

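Both views show the tongs upright and free inside the square tray, with the pin standing on its floor between the feet and the gripper well clear.

```bash
python3 -c "
from workcell import r,state
print(r.job_done(),state()['time'])"
```

```text
the job is handed in; nothing more can be done
the job is handed in; nothing more can be done
```

The tongs and pin are both in the square tray, and I handed the job in at about 12.7 s of the 48 s. I squeezed the tongs shut on the pin at 20 N and drew them straight up out of the well. Then I carried them to the tray, set them down until they touched the floor (about 12 N at most) and opened the gripper gently.

- **Final views:** the wrist and scene pictures show the tongs upright and let go, the pin standing on the tray floor between the feet, and the gripper about 14 cm clear of where it let go.
- **Small disagreements:** the gripper read about 19 mm when shut on the pin, where 20 mm was expected. The pictures showed the pin held all the same. The tongs also sprang open roughly 5 mm off the gripper's centre, judged by eye, but they stand well inside the tray walls.
- **Failed checks:** none.

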